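# Make up the kit tray for a power-supply build

## Task

Make up the kit for the next power-supply board: take the transformer, the heat sink, the capacitor and the choke from the blue mat and set each one, the same way up as now, in the foam cut-out of the kit tray that is shaped for it, fully down on the cut-out's yellow floor. Put the parts down, do not drop them, and leave the relay already in the tray and the spare green terminal block on the mat where they are.

Things in the scene. Friction and masses are not known exactly. Their poses are not given: they have to be found in the camera images.
- transformer: Transformer to be kitted: upright dark steel core with a yellow taped winding, black flanges and foot plate; 56 (x) x 40 (y) x 46 mm high, 260 g. Origin: centre of its underside, z up. The winding is the place to grip: 34 mm long in x about the middle, 39 mm wide in y, 11 to 37 mm above the underside (black flanges, 40 mm wide, up to 39 mm); higher up there is only the 20 mm core.
- heatsink: Heat sink to be kitted: bright aluminium extrusion, 64 (x) x 28 (y) x 40 mm high, 90 g: a thin spine along x with nine full-height cross fins, whose ends form the two long faces at y = +-14 mm. Stands on the blue mat. Origin: centre of its underside, z up.
- capacitor: Capacitor to be kitted: upright blue can, 35 mm diameter, 46 mm high, silver top with a cross, 60 g. Stands on the blue mat. Origin: centre of its underside, z along its axis.
- choke: Toroidal choke to be kitted: copper-wound green ring lying flat, hole about 20 mm, on a black base disc of 52 mm diameter, 4 mm thick; 28 mm high overall, 110 g. Above the base the ring is 50 mm across, from 5 to 27 mm above the underside. Lies on the blue mat. Origin: centre of the disc's underside, z along its axis.
- transformer_nest: Square block of dark foam, 99 x 99 x 24 mm, fixed in the black kit tray, with a rectangular cut-out for the transformer, 72 mm along the block's x by 56 mm along its y in its top. Origin: centre of its underside, directly under the cut-out's centre; z up. The cut-out is 8 mm deep: its yellow floor lies 16 mm above the origin, the foam's top 24 mm. The part's long side lies along the cut-out's.
- heatsink_nest: Square block of dark foam, 99 x 99 x 24 mm, fixed in the black kit tray, with a long rectangular cut-out for the heat sink, 80 mm along the block's x by 44 mm along its y in its top. Origin: centre of its underside, directly under the cut-out's centre; z up. The cut-out is 8 mm deep: its yellow floor lies 16 mm above the origin, the foam's top 24 mm. The part's long side lies along the cut-out's.
- capacitor_nest: Square block of dark foam, 99 x 99 x 24 mm, fixed in the black kit tray, with the smaller round cut-out, 51 mm diameter, for the capacitor in its top. Origin: centre of its underside, directly under the cut-out's centre; z up. The cut-out is 8 mm deep: its yellow floor lies 16 mm above the origin, the foam's top 24 mm.
- choke_nest: Square block of dark foam, 99 x 99 x 24 mm, fixed in the black kit tray, with the larger round cut-out, 68 mm diameter, for the choke in its top. Origin: centre of its underside, directly under the cut-out's centre; z up. The cut-out is 8 mm deep: its yellow floor lies 16 mm above the origin, the foam's top 24 mm.
- relay: Relay already in the tray, stays there: orange box, black foot, 30 x 22 x 32 mm, in its own small cut-out. Origin: centre of its underside. The tray's floor is 4 mm thick, its rim 30 mm above the table; its six foam blocks lie in two rows of three, 101 mm apart (the sixth carries a bare green board). Tray and mat lie side by side, either one on the left.
- terminal_block: Spare green terminal block, 56 (x) x 15 (y) x 21 mm, on the blue mat; not part of this kit, stays there. Origin: centre of its underside. The mat is 3 mm thick; what stands on it (the four parts, this block and a fixed white screw tub, 60 x 50 x 26 mm) is in two rows of three, about 110 mm apart.
Not all that is in view belongs to the job. What is shaped like the choke but red is not meant.

How it is judged:
At the end, for the whole second after the job is handed in: Each part is upright (0.1 rad) and at rest on the floor of its own cut-out: centre within 13 mm of the cut-out's (anywhere inside it passes), underside under 3 mm above its floor. The relay has moved under 15 mm and is upright (0.1 rad), the terminal block under 20 mm (horizontal distance between transformer and transformer_nest below 0.013 m and z of transformer in the frame of transformer_nest below 0.019 m and angle between each of transformer, heatsink, capacitor, choke, relay's own z axis and vertical below 0.1 rad and linear speed of each of transformer, heatsink, capacitor, choke below 0.02 m/s and angular speed of each of transformer, heatsink, capacitor, choke below 0.2 rad/s and horizontal distance between heatsink and heatsink_nest below 0.013 m and z of heatsink in the frame of heatsink_nest below 0.019 m and horizontal distance between capacitor and capacitor_nest below 0.013 m and z of capacitor in the frame of capacitor_nest below 0.019 m and horizontal distance between choke and choke_nest below 0.013 m and z of choke in the frame of choke_nest below 0.019 m and distance of relay from where it was at the start of the episode below 0.015 m and distance of terminal_block from where it was at the start of the episode below 0.02 m); the robot touches nothing.
It fails at once if a part is dropped: it falls out of the gripper faster than 0.7 m/s (about 25 mm) ((contact force between the fingers and transformer below 0.01 N and linear speed of transformer above 0.7 m/s) or (contact force between the fingers and heatsink below 0.01 N and linear speed of heatsink above 0.7 m/s) or (contact force between the fingers and capacitor below 0.01 N and linear speed of capacitor above 0.7 m/s) or (contact force between the fingers and choke below 0.01 N and linear speed of choke above 0.7 m/s)).
It fails at once if the relay already in the tray is moved more than 15 mm (distance of relay from where it was at the start of the episode above 0.015 m).
It fails at once if the spare terminal block is moved more than 20 mm (distance of terminal_block from where it was at the start of the episode above 0.02 m).
It also fails if it takes over 102 s, if anything falls off the work surface, if the arm or the gripper's body presses on something with over 40 N, if the wrist force passes 120 N, or if a joint passes its speed limit or range.

## Robot

A 7-joint arm with a two-finger parallel gripper is mounted at the origin on the work surface. World frame = base frame: x ahead of the robot, y to its left, z up, the work surface at z = 0. Lengths are in m, angles in rad, forces in N, time in s.
With the tool pointing down it reaches from about 0.425 to 0.875 m from the base axis. Payload 4.7 kg.
Tool frame: the origin (TCP) lies on the mounting face of the last link; the fingertips stand 182 mm ahead of it and the grasp point (between the pads) lies 164 mm ahead of it (ctrl.finger_overhang is the distance from the TCP to the fingertips, in m); z points along the fingers, y is the line along which they close (so a half turn about z gives the same grasp; the last joint's range is limited). The gripper opens to 87 mm and grips with 3 to 60 N. Pads are 19 mm wide; open, the fingers measure 117 mm over their backs; the gripper's body (75 mm by 190 mm) begins 51 mm behind the grasp point.
Start: joints at [1.185, 0.321, -0.07, 1.45, 0.023, 1.371, -0.057], TCP at [0.253, -0.599, 0.405] pointing down, gripper open.
Joint ranges: [-2.86, 2.86], [-0.3, 2.09], [-1.38, 1.24], [0.06, 2.45], [-1.56, 4.7], [0.09, 2.05], [-2.69, 2.69]. Speed limits (rad/s): [2.57, 2.57, 3.14, 3.14, 3.14, 3.14, 3.14].

## Interface

Orientations are given as a rotation vector (axis times angle).
In Python, from bench import ctrl gives the robot as it stands.
- The arm moves only by the shell command python3 -m jog 'ROWS' [FORCE]. ROWS is a JSON object of lists of equal length, an entry for each row: "translation": the shift along the tool's x, y, z as a fraction of full scale, a list of three; "yaw": the turn about the tool's z as a fraction of full scale; "jaw": the closure, from 0 (fully open) to 1 (shut). In form: {"translation": [[dx, dy, dz], ...], "yaw": [yaw, ...], "jaw": [jaw, ...]}. A call has 1 to 8 rows; each row is the pose to reach, as a shift and turn from the pose commanded when the call began, along the tool's axes at that moment, turning the shorter way round; what a row does not reach only later rows make up. Full scale, the value 1, is 0.2 m for a shift and 180 degrees for a turn. A row lasts 1/8 s, in which the tool goes at most 62.5 mm and 10.7 degrees, less where a joint would pass 70% of its speed; a pose out of reach is approached as far as the arm can. A call with a number of a shift or a turn outside -1 to 1 is refused whole. A call with a gripper value outside its range is refused whole. The fingers move at their own pace and stop on an object; FORCE is the grip in N (left out, the last holds). Time passes only in rows, so rows that repeat a pose let the fingers close. It gives the time, the measured TCP pose, the force, the opening and the grip force at its end, in the units of the state.
- ctrl.get_state(): the state, without advancing time (a new reading comes with each control period).
- ctrl.get_image(name): name is "side" or "top" or "wrist"; returns a dict with "pixels" (420x560x3 uint8, blue, green, red), "fx", "fy", "cx", "cy" (pixels), "R" (3x3) and "t" (3): a world point X has camera coordinates R X + t; the wrist camera has in their place "mount" (4x4, takes a point from camera to tool coordinates, whose origin is the TCP and whose axes are the flange's). Camera axes: x right, y down, z forward; pixel columns grow to the right and rows downward; lengths in m; the calibration is good to about 2 mm. A picture is of the moment at which its call begins: read the wrist's pose just before it. There is no depth.
- ctrl.close_job(): hands the job in; it is judged then, once.
Trained networks look in a picture, given as the dict that the camera call returned (one of the last four; its "shot" number tells which), for a name from the list of things; names that differ only in an ending like _2 or _b are one class to them, and where a whole thing is asked for, a point or a joint stands for the part that bears it (a point fixed in the world has none). Each returns a list of dicts, best first, with "p" (0 to 1); they miss things now and then, are a little off and sometimes report something else, mostly with a low value. They report only what shows in the picture. A call takes as long as a camera call. They do not tell look-alikes from the thing itself.
- ctrl.silhouettes(label, picture): "region" (420x560 bool, what is visible of it) and "at" ([column, row] in pixels, amid what is visible of it).
The state is a dict: "time": time; "joint_positions": joint angles; "qd": joint speeds; "joint_torque": joint torques, N m; "position": TCP position; "tool_rot": TCP orientation; "ft_force": force on the tool from outside, world axes, zero at the start; "torque": the same for the moment, N m; "grip_width": opening from 0.0 (shut) to 1.0 (fully open); "grip_force": force on a finger pad.
Only numpy, scipy, OpenCV 4.12 (cv2) and the standard library are available. Lean on these libraries where they do the work, as an engineer would, in place of code of your own. Each camera call takes 0.05 s, during which the arm holds its last target. There are 200 camera calls.

## Working session

There is one attempt and no reset: what is moved stays moved. The work goes in short steps, Python scripts to look and compute and a shell command to move; the robot and the scene stay as the last step left them, time stands still between calls to the robot, and variables do not carry over. Pictures are saved under pics/ and viewed, at most 14 in all, crops included, and the job is handed in when it is done.

```bash
mkdir -p pics; ls; cat > h.py <<'E'
import numpy as np, cv2, json
from scipy.spatial.transform import Rotation as Ro
from bench import ctrl
def ray(im,px,st=None):
    d=np.array([(px[0]-im['cx'])/im['fx'],(px[1]-im['cy'])/im['fy'],1.])
    if 'R' in im and im.get('R') is not None:
        R=np.array(im['R']);t=np.array(im['t']); return -R.T@t, R.T@d
    M=np.array(im['mount']); W=Ro.from_rotvec(st['tool_rot']).as_matrix()
    return W@M[:3,3]+np.array(st['position']), W@M[:3,:3]@d
def at_z(im,px,z,st=None):
    o,d=ray(im,px,st); return o+d*(z-o[2])/d[2]
E
python3 - <<'E'
from h import *
s=ctrl.get_state(); print(s)
im=ctrl.get_image('top'); cv2.imwrite('pics/top.png',im['pixels'])
im2=ctrl.get_image('side'); cv2.imwrite('pics/side.png',im2['pixels'])
Z=dict(transformer=.045,heatsink=.043,capacitor=.049,choke=.031,relay=.05,terminal_block=.024,transformer_nest=.028,heatsink_nest=.028,capacitor_nest=.028,choke_nest=.028)
for k in im: 
    if k!='pixels': print(k,im[k])
for n,z in Z.items():
    for r in ctrl.silhouettes(n,im):
        print(n,round(r['p'],2),np.round(r['at']),r['region'].sum(),np.round(at_z(im,r['at'],z),3))
E
```

```text
pics
{'time': 0.0, 'joint_positions': array([ 1.18511939,  0.32184182, -0.07008284,  1.45170013,  0.02261496,
        1.3707571 , -0.05690127]), 'qd': array([-2.14026512e-03,  1.75753978e-04, -9.14286144e-04,  5.40591690e-04,
       -7.74342489e-06,  1.43925524e-05, -9.55874668e-04]), 'joint_torque': array([-4.13809948e-04, -4.91282952e+01, -4.04176796e-01, -3.12528491e+01,
       -6.38306653e-02,  4.34051862e-02,  1.54695485e-04]), 'position': array([ 0.25287642, -0.5985729 ,  0.40363631]), 'tool_rot': array([-3.07721118e+00, -6.23474028e-01,  7.70430113e-04]), 'ft_force': array([-0.67299806,  0.10339468, -0.30190167]), 'torque': array([-1.06877517e-02,  7.62086628e-05, -1.92534637e-02]), 'grip_force': 0.0, 'grip_width': 1.0023757439944123}
fx 436.96428947075196
fy 436.96428947075196
cx 274.9714220326944
cy 205.50142081498012
R [[ 0.02518677 -0.99952429 -0.01779948]
 [-0.99731263 -0.02389773 -0.0692561 ]
 [ 0.06879779  0.01949599 -0.99744011]]
t [0.00895839 0.5783846  0.98971011]
shot 1
transformer 0.91 [374. 215.] 495 [ 0.561 -0.199  0.045]
heatsink 0.81 [328. 211.] 264 [ 0.567 -0.098  0.043]
capacitor 0.56 [418. 270.] 260 [ 0.442 -0.297  0.049]
choke 0.76 [414. 156.] 463 [ 0.698 -0.292  0.031]
choke 0.75 [422. 218.] 494 [ 0.558 -0.312  0.031]
choke 0.64 [156. 264.] 171 [0.437 0.291 0.031]
choke 0.29 [330. 213.] 224 [ 0.564 -0.102  0.031]
relay 0.69 [155. 262.] 200 [0.444 0.287 0.05 ]
transformer_nest 0.67 [242. 217.] 1888 [0.55  0.098 0.028]
transformer_nest 0.42 [245. 258.] 1923 [0.457 0.089 0.028]
heatsink_nest 0.68 [246. 256.] 1887 [0.461 0.086 0.028]
capacitor_nest 0.87 [154. 220.] 1993 [0.536 0.301 0.028]
choke_nest 0.61 [202. 215.] 1833 [0.552 0.191 0.028]
```

View pics/top.png

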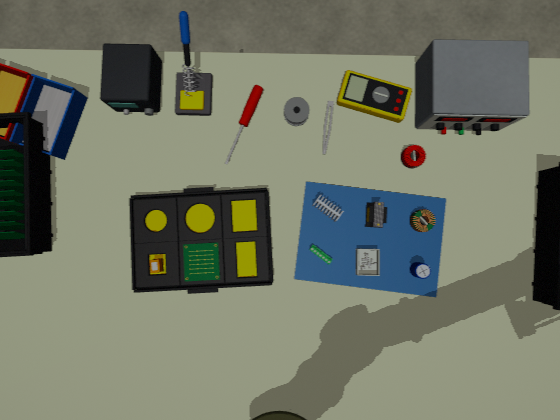

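View pics/side.png

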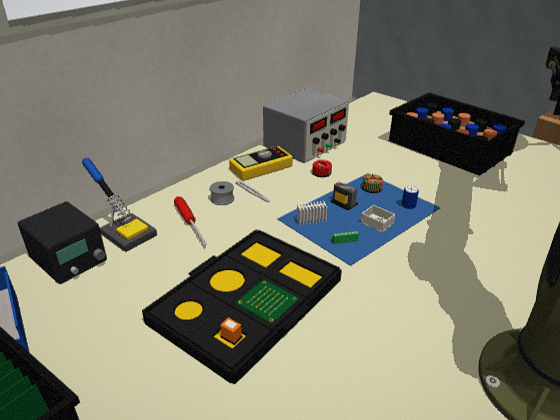

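The two views show the tray on the left. The yellow cut-outs are capacitor (156,221), choke (200,217), transformer (244,216, wider) and heat sink (246,258, narrower); the relay is at (157,264).

On the mat:
- heat sink (328,207)
- transformer (375,215)
- choke (422,219)
- capacitor (422,271)
- terminal block (320,254)
- screw tub (368,262)

Possible mix-ups:
- Choke: the red ring (414,156) and the grey solder spool (296,110). The copper-wound one on the mat is the one I want.
- Capacitor: blue cans in the far bin in the side view.
- Cut-outs: the two rectangles, to be told apart by measuring.

```bash
cat >> h.py <<'E'
def go(p,head=None,st=None):
    """print rows-values to bring TCP to p with tool-x heading (deg, mod 180)"""
    s=st or ctrl.get_state(); W=Ro.from_rotvec(s['tool_rot']).as_matrix()
    h=np.degrees(np.arctan2(W[1,0],W[0,0])); d=W.T@(np.array(p)-s['position'])/.2
    y=0
    if head is not None: y=-((head-h+90)%180-90)/180
    print('cur',np.round(s['position'],4),'h',round(h,2),'tilt',round(np.degrees(np.arccos(-W[2,2])),2),'q7',round(s['joint_positions'][6],2),'-> trans',np.round(d,4),'yaw',round(y,4),'t',s['time'])
def rect(im,mask,z,st=None):
    """min-area rect, of largest blob in plane z: centre, (long,short) mm, long heading deg"""
    n,l,stt,_=cv2.connectedComponentsWithStats(mask.astype(np.uint8)); k=1+np.argmax(stt[1:,4])
    ys,xs=np.nonzero(l==k); P=np.array([at_z(im,(x,y),z,st)[:2] for x,y in zip(xs,ys)],np.float32)*1000
    c,(w,h),a=cv2.minAreaRect(P)
    if w<h: w,h,a=h,w,a+90
    return np.round(np.array(c)/1000,4),(round(w,1),round(h,1)),round((a+90)%180-90,1)
E
python3 - <<'E'
from h import *
im=ctrl.get_image('top'); hsv=cv2.cvtColor(im['pixels'],cv2.COLOR_BGR2HSV)
yl=cv2.inRange(hsv,(20,120,90),(35,255,255))
for n,(x,y) in dict(cap=(156,221),choke=(200,217),tr=(244,216),hs=(246,258)).items():
    m=np.zeros_like(yl); m[y-22:y+22,x-19:x+19]=yl[y-22:y+22,x-19:x+19]
    print(n,rect(im,m>0,.020))
print(np.round(ctrl.get_image('wrist')['mount'],3))
go((.50,-.27,.42),0)
E
cat > /dev/null
```

```text
cap (array([0.5377, 0.2991]), (49.1, 46.4), -88.6)
choke (array([0.5455, 0.1965]), (65.2, 64.4), -43.3)
tr (array([0.5539, 0.0946]), (70.9, 56.6), 4.7)
hs (array([0.4541, 0.0866]), (79.0, 44.6), 4.7)
[[-0.001 -0.969 -0.245  0.066]
 [ 1.    -0.001 -0.    -0.001]
 [ 0.    -0.245  0.969  0.019]
 [ 0.     0.     0.     1.   ]]
cur [ 0.253  -0.5988  0.4048] h 22.9 tilt 0.01 q7 -0.06 -> trans [ 1.7775 -1.0335 -0.0761] yaw 0.1272 t 0.7
```

```bash
python3 -m jog '{"translation":[[0.89,-0.52,-0.04],[0.89,-0.52,-0.04],[0.89,-0.52,-0.04],[0.89,-0.52,-0.04]],"yaw":[0,0,0,0],"jaw":[0,0,0,0]}' 30
python3 -m jog '{"translation":[[0.89,-0.52,-0.04],[0.89,-0.52,-0.04],[0.89,-0.52,-0.04],[0.89,-0.52,-0.04],[0.89,-0.52,-0.04],[0.89,-0.52,-0.04]],"yaw":[0.127,0.127,0.127,0.127,0.127,0.127],"jaw":[0,0,0,0,0,0]}'
python3 - <<'E'
from h import *
s=ctrl.get_state(); im=ctrl.get_image('wrist'); cv2.imwrite('pics/w1.png',im['pixels'])
np.savez('w1.npz',**{k:v for k,v in im.items()},pos=s['position'],rot=s['tool_rot'])
Z=dict(transformer=.03,heatsink=.035,capacitor=.045,choke=.02,terminal_block=.02)
for n,z in Z.items():
    for r in ctrl.silhouettes(n,im):
        print(n,round(r['p'],2),np.round(r['at']),r['region'].sum(),rect(im,r['region'],z,s),np.round(at_z(im,r['at'],z,s),3))
go((0,0,0))
E
```

```text
time: 1.2
position: [0.38, -0.4294, 0.4135]
tool_rot: [-3.077, -0.635, -0.003]
ft_force: [-1.0, -0.5, 0.7]
grip_width: 0.998
grip_force: 0.0
time: 1.95
position: [0.499, -0.2705, 0.4206]
tool_rot: [3.14, -0.003, -0.001]
ft_force: [-0.7, -0.9, 0.3]
grip_width: 0.998
grip_force: 0.0
transformer 0.83 [228. 129.] 1792 (array([ 0.5618, -0.2073]), (58.6, 45.9), -1.7) [ 0.565 -0.208  0.03 ]
heatsink 0.62 [136. 120.] 1988 (array([ 0.5738, -0.099 ]), (77.7, 36.6), 54.6) [ 0.575 -0.102  0.035]
capacitor 0.64 [311. 233.] 860 (array([ 0.4436, -0.3052]), (46.7, 36.0), 6.5) [ 0.44  -0.307  0.045]
choke 0.82 [318. 144.] 1458 (array([ 0.552 , -0.3149]), (51.5, 50.4), -44.3) [ 0.548 -0.316  0.02 ]
choke 0.65 [302.  17.] 1346 (array([ 0.6861, -0.2947]), (52.0, 33.8), 89.9) [ 0.686 -0.294  0.02 ]
terminal_block 0.78 [139. 204.] 781 (array([ 0.4695, -0.0849]), (59.0, 24.4), 54.2) [ 0.472 -0.087  0.02 ]
cur [ 0.4994 -0.2696  0.4207] h -0.06 tilt 0.02 q7 -1.16 -> trans [-2.4978 -1.3458  2.1037] yaw 0 t 2.25
```

View pics/w1.png

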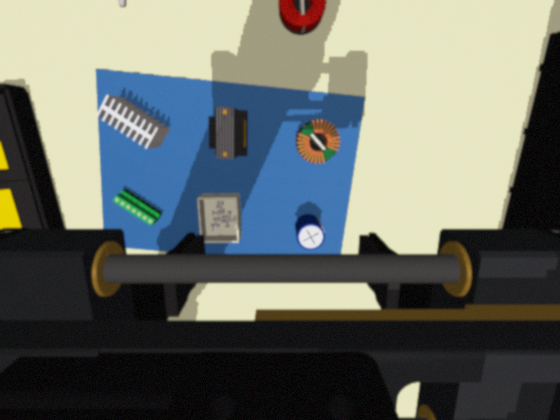

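The wrist picture shows the copper choke at (318,142) on the mat, with the red look-alike at (302,10) off it. The transformer is at (227,133) with its core along the picture's vertical, the heat sink is oblique at (133,122), and the capacitor is at (310,233). I'll check these choices in one crop.

```bash
python3 - <<'E'
from h import *
im=cv2.imread('pics/w1.png')[80:260,90:350]; cv2.imwrite('pics/c1.png',cv2.resize(im,None,fx=3,fy=3,interpolation=cv2.INTER_CUBIC))
E
```

```text
(no output)
```

View pics/c1.png

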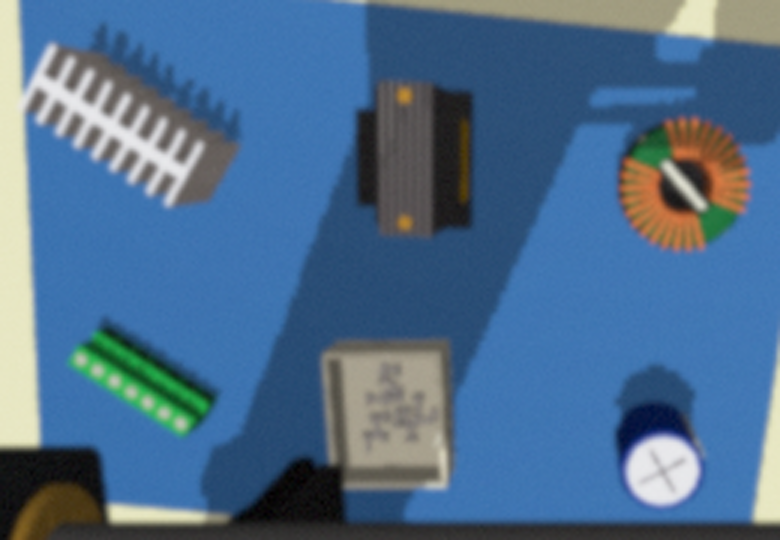

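The crop confirms the choices: copper ring with green core at crop (685,184), capacitor top at (662,470), transformer holes at (404,96) and (404,222), and heat sink top centred at about (112,125).

```bash
python3 - <<'E'
from h import *
d=np.load('w1.npz'); s=dict(position=d['pos'],tool_rot=d['rot']); im={k:d[k] for k in('fx','fy','cx','cy','mount')}
f=lambda u,v,z: at_z(im,(90+u/3,80+v/3),z,s)[:2]
a,b=f(404,96,.049),f(404,222,.049); print('tr',(a+b)/2,np.degrees(np.arctan2(*(a-b)[::-1])),np.linalg.norm(a-b))
P=[f(*p,.043) for p in((52,43),(25,110),(168,207),(203,142))]; e=(P[0]+P[1]-P[2]-P[3])/2
print('hs',np.mean(P,0),np.linalg.norm(e),np.linalg.norm(P[0]-P[1]),np.degrees(np.arctan2(e[1],e[0])))
print('choke',f(685,184,.029),'cap',f(662,470,.049))
go((.558,-.205,.25),0)
E
```

```text
tr [ 0.56057985 -0.2071773 ] -2.7489724012454184 0.045976904932062634
hs [ 0.573116   -0.09667057] 0.06229739366280834 0.02734250101550861 54.92913027998423
choke [ 0.55080281 -0.31524433] cap [ 0.43729922 -0.30660623]
cur [ 0.4994 -0.2696  0.4207] h -0.06 tilt 0.02 q7 -1.16 -> trans [ 0.293  -0.3234  0.8534] yaw -0.0003 t 2.25
```

```bash
python3 -m jog '{"translation":[[0.306,-0.312,0.8],[0.306,-0.312,0.8],[0.306,-0.312,0.8],[0.306,-0.312,0.8],[0.306,-0.312,0.8],[0.306,-0.312,0.8]],"yaw":[0.015,0.015,0.015,0.015,0.015,0.015],"jaw":[0,0,0,0,0,0]}' 35
python3 - <<'E'
from h import *
s=ctrl.get_state(); im=ctrl.get_image('wrist'); cv2.imwrite('pics/w2.png',im['pixels'])
go((.5606,-.2072,.196),-2.7)
E
```

```text
time: 3.0
position: [0.5614, -0.2079, 0.2632]
tool_rot: [3.138, -0.076, 0.005]
ft_force: [0.6, -0.3, -0.4]
grip_width: 0.997
grip_force: 0.0
cur [ 0.5613 -0.2077  0.263 ] h -2.77 tilt 0.23 q7 -1.41 -> trans [-0.0046 -0.003   0.3352] yaw -0.0004 t 3.05
```

View pics/w2.png

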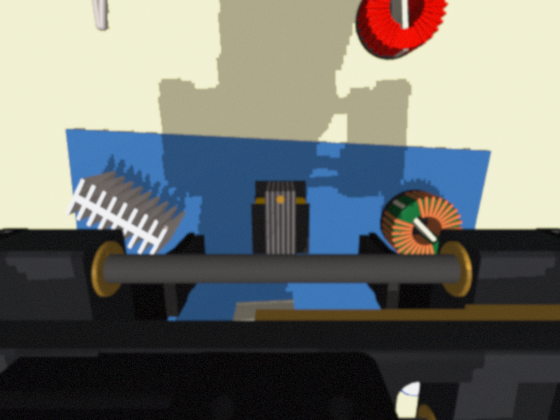

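The transformer sits midway between the fingers (column 281), and the front hole is at (281,199). Next I go down and grip.

```bash
python3 -m jog '{"translation":[[-0.004,0,0.2],[-0.004,0,0.335],[-0.004,0,0.335],[-0.004,0,0.335],[-0.004,0,0.335],[-0.004,0,0.335],[-0.004,0,0.335],[-0.004,0,0.335]],"yaw":[0,0,0,0,0,0,0,0],"jaw":[0,0,0,0.8,0.8,0.8,0.8,0.8]}' 35
python3 -m jog '{"translation":[[0,0,0],[0,0,0]],"yaw":[0,0],"jaw":[0.8,0.8]}'
```

```text
time: 4.05
position: [0.5603, -0.2061, 0.1939]
tool_rot: [3.141, -0.073, 0.0]
ft_force: [-0.2, 0.2, -0.1]
grip_width: 0.519
grip_force: 0.0
time: 4.3
position: [0.5603, -0.2064, 0.1938]
tool_rot: [3.14, -0.073, 0.0]
ft_force: [-1.0, -0.8, 0.5]
grip_width: 0.444
grip_force: 35.0
```

```bash
python3 -m jog '{"translation":[[0,0,-0.25],[0,0,-0.5],[0,-0.25,-0.5],[0,-0.5,-0.5],[0,-0.75,-0.5],[0,-0.75,-0.5]],"yaw":[0,0,0,0,0,0],"jaw":[0.8,0.8,0.8,0.8,0.8,0.8]}' 35
python3 - <<'E'
from h import *
go((.5539,.0946,.235),4.7)
E
```

```text
time: 5.05
position: [0.5669, -0.05, 0.2933]
tool_rot: [-3.138, 0.058, 0.002]
ft_force: [-0.2, 0.7, -2.2]
grip_width: 0.449
grip_force: 35.0
cur [ 0.5669 -0.05    0.2933] h -2.13 tilt 0.2 q7 -1.66 -> trans [-0.0916 -0.719   0.294 ] yaw -0.0379 t 5.05
```

```bash
python3 -m jog '{"translation":[[-0.03,-0.25,0],[-0.06,-0.5,0],[-0.09,-0.72,0],[-0.09,-0.72,0.15],[-0.09,-0.72,0.2],[-0.09,-0.72,0.2]],"yaw":[-0.04,-0.04,-0.04,-0.04,-0.04,-0.04],"jaw":[0.8,0.8,0.8,0.8,0.8,0.8]}' 35
python3 - <<'E'
from h import *
s=ctrl.get_state(); im=ctrl.get_image('wrist'); cv2.imwrite('pics/w3.png',im['pixels'])
s=ctrl.get_state();go((.5539,.0946,.2115),4.7)
E
```

```text
time: 5.8
position: [0.5556, 0.087, 0.2526]
tool_rot: [3.139, 0.122, -0.004]
ft_force: [-1.1, -0.3, -1.9]
grip_width: 0.447
grip_force: 35.0
cur [0.5562 0.0872 0.2536] h 4.43 tilt 0.04 q7 -1.83 -> trans [-0.0082 -0.038   0.2105] yaw -0.0015 t 5.85
```

View pics/w3.png

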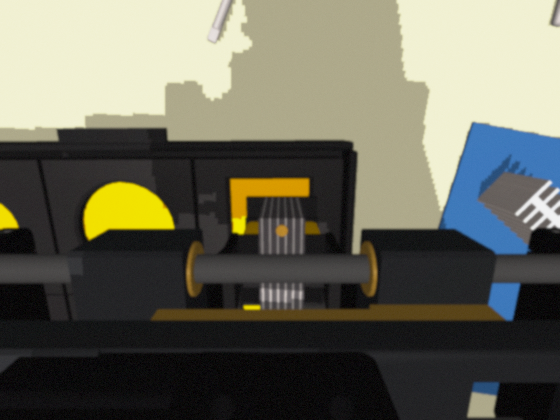

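Cut-out columns 230–310 (centre 270) with the part at 281 put it about 8 mm to the left, which matches the computed correction. Setting it down.

```bash
python3 -m jog '{"translation":[[-0.008,-0.038,0],[-0.008,-0.038,0.1],[-0.008,-0.038,0.16],[-0.008,-0.038,0.195],[-0.008,-0.038,0.205],[-0.008,-0.038,0.205]],"yaw":[-0.002,-0.002,-0.002,-0.002,-0.002,-0.002],"jaw":[0.8,0.8,0.8,0.8,0.8,0.8]}' 35
python3 - <<'E'
from h import *
go((.5539,.0946,.2112),4.7)
E
```

```text
time: 6.6
position: [0.5538, 0.0959, 0.2127]
tool_rot: [-3.139, -0.134, -0.0]
ft_force: [0.6, 0.8, -2.7]
grip_width: 0.447
grip_force: 35.0
cur [0.5538 0.0959 0.2127] h 4.91 tilt 0.01 q7 -1.87 -> trans [-0.0003  0.0063  0.0077] yaw 0.0011 t 6.6
```

```bash
python3 -m jog '{"translation":[[0,0,0.007],[0,0,0.007],[0,0,0.007],[0,0,0.007],[0,0,0.007],[0,0,-0.1],[0,0,-0.3],[0,0,-0.4]],"yaw":[0,0,0,0,0,0,0,0],"jaw":[0.8,0.8,0.4,0.4,0.4,0.4,0,0]}' 35
python3 - <<'E'
from h import *
go((.573,-.097,.26),54.9)
E
```

```text
time: 7.6
position: [0.5543, 0.0962, 0.295]
tool_rot: [-3.139, -0.135, -0.005]
ft_force: [-0.5, 1.4, 0.3]
grip_width: 0.747
grip_force: 0.0
cur [0.5543 0.0962 0.295 ] h 4.91 tilt 0.19 q7 -1.82 -> trans [0.0097 0.9703 0.1749] yaw -0.2777 t 7.6
```

```bash
python3 -m jog '{"translation":[[0.01,0.25,0],[0.01,0.5,0],[0.01,0.75,0],[0.01,0.97,0],[0.01,0.97,0.13],[0.01,0.97,0.13],[0.01,0.97,0.13],[0.01,0.97,0.13]],"yaw":[-0.278,-0.278,-0.278,-0.278,-0.278,-0.278,-0.278,-0.278],"jaw":[0,0,0,0,0,0,0,0]}' 20
python3 - <<'E'
from h import *
s=ctrl.get_state(); im=ctrl.get_image('wrist'); cv2.imwrite('pics/w4.png',im['pixels'])
s=ctrl.get_state();go((.573,-.097,.197),54.9)
E
```

```text
time: 8.6
position: [0.5728, -0.0963, 0.2678]
tool_rot: [2.786, 1.449, 0.002]
ft_force: [0.5, -0.6, -0.9]
grip_width: 1.0
grip_force: 0.0
cur [ 0.5727 -0.0965  0.2677] h 54.98 tilt 0.09 q7 -0.64 -> trans [-0.0016  0.0021  0.3537] yaw 0.0004 t 8.65
```

View pics/w4.png

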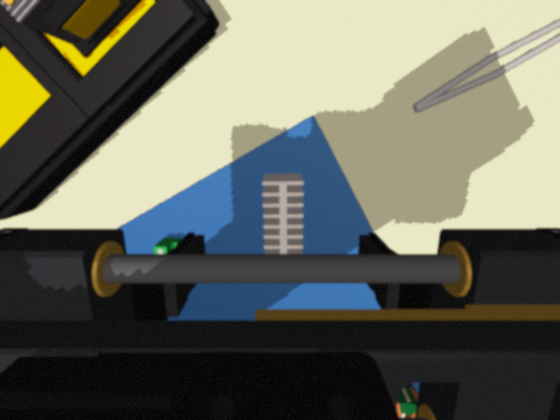

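The heat sink is aligned with the jaws and centred at column 283. Going down to grip it.

```bash
python3 -m jog '{"translation":[[0,0.002,0.2],[0,0.002,0.345],[0,0.002,0.345],[0,0.002,0.345],[0,0.002,0.345],[0,0.002,0.345],[0,0.002,0.345],[0,0.002,0.345]],"yaw":[0,0,0,0,0,0,0,0],"jaw":[0,0,0,0.9,0.9,0.9,0.9,0.9]}' 20
python3 -m jog '{"translation":[[0,0,0],[0,0,0],[0,0,0]],"yaw":[0,0,0],"jaw":[0.9,0.9,0.9]}'
python3 - <<'E'
from h import *
go((.573,-.097,.30),54.9)
E
```

```text
time: 9.65
position: [0.5727, -0.0975, 0.1979]
tool_rot: [2.787, 1.449, 0.0]
ft_force: [-0.6, 0.2, -0.2]
grip_width: 0.516
grip_force: 0.0
time: 10.02
position: [0.5727, -0.0975, 0.1977]
tool_rot: [2.787, 1.449, -0.0]
ft_force: [-0.1, -0.5, -0.5]
grip_width: 0.314
grip_force: 20.0
cur [ 0.5727 -0.0975  0.1977] h 54.95 tilt 0.01 q7 -0.68 -> trans [ 3.100e-03 -1.000e-04 -5.114e-01] yaw 0.0003 t 10.025
```

```bash
python3 -m jog '{"translation":[[0,0,-0.25],[0,0,-0.55],[0.1,-0.25,-0.55],[0.2,-0.48,-0.55],[0.3,-0.72,-0.55],[0.3,-0.72,-0.55],[0.3,-0.72,-0.55],[0.3,-0.72,-0.55]],"yaw":[0,0,0.06,0.12,0.18,0.24,0.279,0.279],"jaw":[0.9,0.9,0.9,0.9,0.9,0.9,0.9,0.9]}' 25
python3 - <<'E'
from h import *
go((.4541,.0866,.25),4.7)
E
```

```text
time: 11.02
position: [0.489, 0.0345, 0.3076]
tool_rot: [3.139, 0.132, -0.0]
ft_force: [-0.6, 0.0, -1.3]
grip_width: 0.317
grip_force: 25.0
cur [0.489  0.0345 0.3076] h 4.83 tilt 0.02 q7 -1.65 -> trans [-0.1519 -0.2744  0.2882] yaw 0.0007 t 11.025
```

```bash
python3 -m jog '{"translation":[[-0.152,-0.274,0],[-0.152,-0.274,0.2],[-0.152,-0.274,0.27],[-0.152,-0.274,0.27],[-0.152,-0.274,0.27]],"yaw":[0,0,0,0,0],"jaw":[0.9,0.9,0.9,0.9,0.9]}'
python3 - <<'E'
from h import *
s=ctrl.get_state(); im=ctrl.get_image('wrist'); cv2.imwrite('pics/w5.png',im['pixels'])
s=ctrl.get_state();go((.4541,.0866,.215),4.7)
E
```

```text
time: 11.65
position: [0.4553, 0.086, 0.2546]
tool_rot: [-3.139, -0.128, -0.002]
ft_force: [-0.2, 0.4, -0.5]
grip_width: 0.32
grip_force: 25.0
cur [0.4553 0.0861 0.2547] h 4.68 tilt 0.09 q7 -1.79 -> trans [-0.0061 -0.0032  0.1985] yaw -0.0001 t 11.7
```

View pics/w5.png

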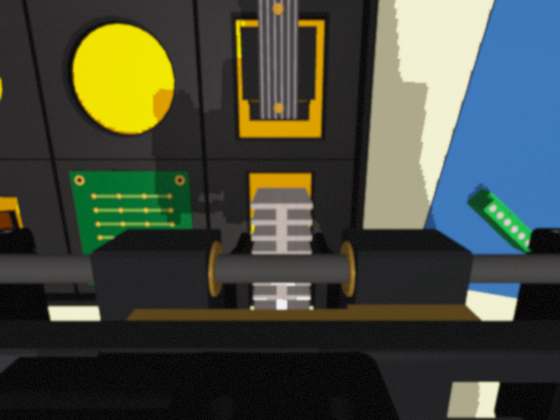

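The transformer lies well inside its cut-out (footprint at 237–325). The heat sink at column 282 is centred on its cut-out (249–312). Lowering and releasing.

```bash
python3 -m jog '{"translation":[[-0.005,-0.003,0.1],[-0.005,-0.003,0.16],[-0.005,-0.003,0.185],[-0.005,-0.003,0.197],[-0.005,-0.003,0.197],[-0.005,-0.003,0.197]],"yaw":[0,0,0,0,0,0],"jaw":[0.9,0.9,0.9,0.9,0.9,0.9]}'
python3 - <<'E'
from h import *
go((.4541,.0866,.2147),4.7)
E
```

```text
time: 12.45
position: [0.4536, 0.087, 0.2147]
tool_rot: [3.139, 0.13, 0.001]
ft_force: [-0.5, -0.4, 0.4]
grip_width: 0.314
grip_force: 25.0
cur [0.4536 0.087  0.2147] h 4.73 tilt 0.05 q7 -1.83 -> trans [ 0.0023  0.0021 -0.0001] yaw 0.0002 t 12.45
```

```bash
python3 -m jog '{"translation":[[0,0,0.002],[0,0,0.002],[0,0,0.002],[0,0,0.002],[0,0,-0.1],[0,0,-0.3],[0,0,-0.4],[0,0.2,-0.4]],"yaw":[0,0,0,0,0,0,0,0],"jaw":[0.9,0.55,0.55,0.55,0.55,0,0,0]}' 25
python3 -m jog '{"translation":[[0.12,0.25,0],[0.24,0.5,0],[0.36,0.75,0],[0.36,0.95,0],[0.36,0.95,0]],"yaw":[0,0,0,0,0],"jaw":[0,0,0,0,0]}' 
python3 - <<'E'
from h import *
go((.551,-.315,.25),0)
E
```

```text
time: 13.45
position: [0.4574, 0.0495, 0.2965]
tool_rot: [-3.138, -0.139, -0.008]
ft_force: [0.9, -0.5, 0.3]
grip_width: 0.71
grip_force: 0.0
time: 14.08
position: [0.5438, -0.1407, 0.2936]
tool_rot: [3.138, 0.119, -0.002]
ft_force: [-0.0, -0.1, -0.8]
grip_width: 1.002
grip_force: 0.0
cur [ 0.5438 -0.1407  0.2936] h 4.34 tilt 0.09 q7 -1.38 -> trans [-0.0298  0.8715  0.2188] yaw 0.0241 t 14.075
```

```bash
python3 -m jog '{"translation":[[0,0.25,0],[0,0.5,0],[-0.02,0.75,0.05],[-0.03,0.87,0.12],[-0.03,0.87,0.17],[-0.03,0.87,0.17]],"yaw":[0.024,0.024,0.024,0.024,0.024,0.024],"jaw":[0,0,0,0,0,0]}' 
python3 - <<'E'
from h import *
s=ctrl.get_state(); im=ctrl.get_image('wrist'); cv2.imwrite('pics/w6.png',im['pixels'])
s=ctrl.get_state();go((.551,-.315,.196),0)
E
```

```text
time: 14.82
position: [0.5527, -0.307, 0.2589]
tool_rot: [-3.138, -0.016, 0.003]
ft_force: [-0.1, 1.3, 0.2]
grip_width: 1.001
grip_force: 0.0
cur [ 0.5531 -0.307   0.2599] h 0.63 tilt 0.13 q7 -1.2 -> trans [-0.011   0.0405  0.3193] yaw 0.0035 t 14.875
```

View pics/w6.png

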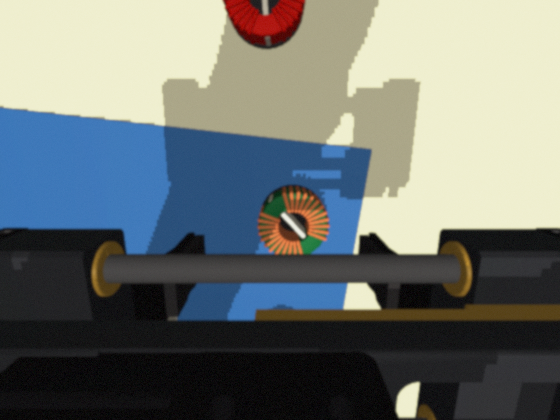

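The choke at column 293 is 12 px right of the jaw centre (281), about 8 mm, which agrees with the computed shift. Going down to grip it.

```bash
python3 -m jog '{"translation":[[-0.01,0.041,0],[-0.01,0.041,0.25],[-0.01,0.041,0.322],[-0.01,0.041,0.322],[-0.01,0.041,0.322],[-0.01,0.041,0.322],[-0.01,0.041,0.322],[-0.01,0.041,0.322]],"yaw":[0,0,0,0,0,0,0,0],"jaw":[0,0,0,0,0.8,0.8,0.8,0.8]}' 25
python3 -m jog '{"translation":[[0,0,0],[0,0,0]],"yaw":[0,0],"jaw":[0.8,0.8]}'
python3 - <<'E'
from h import *
go((.5455,.1965,.30),0)
E
```

```text
time: 15.88
position: [0.5506, -0.3184, 0.1964]
tool_rot: [3.141, 0.011, 0.001]
ft_force: [0.2, -0.3, 1.0]
grip_width: 0.629
grip_force: 0.4
time: 16.12
position: [0.5507, -0.3182, 0.1963]
tool_rot: [-3.141, -0.012, -0.0]
ft_force: [-0.3, 0.8, 2.0]
grip_width: 0.564
grip_force: 25.0
cur [ 0.5507 -0.3182  0.1963] h 0.42 tilt 0.02 q7 -1.21 -> trans [-0.0068 -2.5737 -0.5181] yaw 0.0023 t 16.125
```

```bash
python3 -m jog '{"translation":[[0,0,-0.2],[0,0,-0.4],[0,-0.1,-0.55],[0,-0.35,-0.58],[0,-0.6,-0.58],[0,-0.85,-0.58]],"yaw":[0,0,0,0,0,0],"jaw":[0.8,0.8,0.8,0.8,0.8,0.8]}' 30
python3 -m jog '{"translation":[[0,-0.25,0],[0,-0.5,0],[0,-0.75,0],[0,-0.95,0]],"yaw":[0,0,0,0],"jaw":[0.8,0.8,0.8,0.8]}'
python3 -m jog '{"translation":[[0,-0.25,0],[0,-0.5,0],[0,-0.72,0],[0,-0.75,0],[0,-0.75,0],[0,-0.75,0.2],[0,-0.75,0.27],[0,-0.75,0.27]],"yaw":[0,0,0,0,0,0,0,0],"jaw":[0.8,0.8,0.8,0.8,0.8,0.8,0.8,0.8]}'
python3 - <<'E'
from h import *
s=ctrl.get_state(); im=ctrl.get_image('wrist'); cv2.imwrite('pics/w7.png',im['pixels'])
s=ctrl.get_state();go((.5455,.1965,.2135),s and 0)
E
```

```text
time: 16.88
position: [0.5489, -0.1471, 0.3118]
tool_rot: [3.141, 0.01, 0.0]
ft_force: [0.3, -0.5, -0.8]
grip_width: 0.562
grip_force: 30.0
time: 17.38
position: [0.5475, 0.0436, 0.3117]
tool_rot: [3.141, 0.013, -0.0]
ft_force: [1.0, -1.2, -0.6]
grip_width: 0.561
grip_force: 30.0
time: 18.38
position: [0.5468, 0.19, 0.2569]
tool_rot: [3.14, 0.008, -0.004]
ft_force: [-0.2, -0.2, -0.6]
grip_width: 0.559
grip_force: 30.0
cur [0.5472 0.1906 0.2581] h 0.33 tilt 0.02 q7 -2.12 -> trans [-0.0085 -0.0294  0.2231] yaw 0.0018 t 18.425
```

View pics/w7.png

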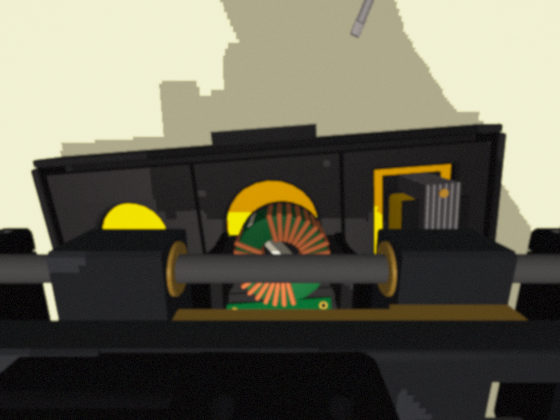

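The choke is at column 281 over a cut-out centred at about 272, so the computed 6 mm shift left fits. Lowering.

```bash
python3 -m jog '{"translation":[[-0.008,-0.029,0],[-0.008,-0.029,0.12],[-0.008,-0.029,0.18],[-0.008,-0.029,0.21],[-0.008,-0.029,0.22],[-0.008,-0.029,0.22]],"yaw":[0,0,0,0,0,0],"jaw":[0.8,0.8,0.8,0.8,0.8,0.8]}'
python3 - <<'E'
from h import *
go((.5455,.1965,.2133))
E
```

```text
time: 19.18
position: [0.5454, 0.1975, 0.2143]
tool_rot: [-3.141, -0.011, -0.001]
ft_force: [0.4, -0.2, -0.8]
grip_width: 0.561
grip_force: 30.0
cur [0.5454 0.1975 0.2143] h 0.41 tilt 0.03 q7 -2.16 -> trans [0.0004 0.0048 0.0051] yaw 0 t 19.175
```

```bash
python3 -m jog '{"translation":[[0,0,0.005],[0,0,0.005],[0,0,0.005],[0,0,0.005],[0,0,-0.1],[0,0,-0.3],[0,0.15,-0.45],[0,0.4,-0.45]],"yaw":[0,0,0,0,0,0,0,0],"jaw":[0.8,0.3,0.3,0.3,0.3,0,0,0]}' 30
python3 -m jog '{"translation":[[-0.06,0.25,0],[-0.12,0.5,0],[-0.18,0.75,0],[-0.24,0.98,0]],"yaw":[0,0,0,0],"jaw":[0,0,0,0]}'
python3 -m jog '{"translation":[[-0.06,0.25,0],[-0.12,0.5,0],[-0.18,0.75,0],[-0.24,0.98,0],[-0.24,0.98,0]],"yaw":[0,0,0,0,0],"jaw":[0,0,0,0,0]}'
python3 - <<'E'
from h import *
go((.437,-.3066,.275),0)
E
```

```text
time: 20.18
position: [0.5467, 0.1194, 0.3088]
tool_rot: [-3.139, -0.019, -0.012]
ft_force: [0.9, 0.1, 0.4]
grip_width: 0.945
grip_force: 0.0
time: 20.68
position: [0.4988, -0.0806, 0.3058]
tool_rot: [3.141, 0.011, 0.004]
ft_force: [1.0, 0.1, -0.7]
grip_width: 0.999
grip_force: 0.0
time: 21.3
position: [0.451, -0.2796, 0.3054]
tool_rot: [3.139, -0.0, 0.002]
ft_force: [-0.6, 0.6, -0.7]
grip_width: 1.006
grip_force: 0.0
cur [ 0.451  -0.2796  0.3054] h -0.01 tilt 0.14 q7 -1.11 -> trans [-0.0701  0.1346  0.1523] yaw -0.0001 t 21.3
```

```bash
python3 -m jog '{"translation":[[-0.07,0.135,0],[-0.07,0.135,0.14],[-0.07,0.135,0.14],[-0.07,0.135,0.14]],"yaw":[0,0,0,0],"jaw":[0,0,0,0]}'
python3 - <<'E'
from h import *
s=ctrl.get_state(); im=ctrl.get_image('wrist'); cv2.imwrite('pics/w8.png',im['pixels'])
for r in ctrl.silhouettes('capacitor',im): print(r['p'],r['at'],np.round(at_z(im,r['at'],.045,s),3))
s=ctrl.get_state();go((.437,-.3066,.197),0)
E
```

```text
time: 21.8
position: [0.4397, -0.3015, 0.2772]
tool_rot: [3.141, 0.014, 0.002]
ft_force: [0.6, 0.7, 0.5]
grip_width: 1.003
grip_force: 0.0
0.76 [290.1, 218.7] [ 0.443 -0.308  0.045]
cur [ 0.4396 -0.3019  0.2774] h 0.49 tilt 0.12 q7 -1.06 -> trans [-0.0141  0.0229  0.4019] yaw 0.0027 t 21.9
```

View pics/w8.png

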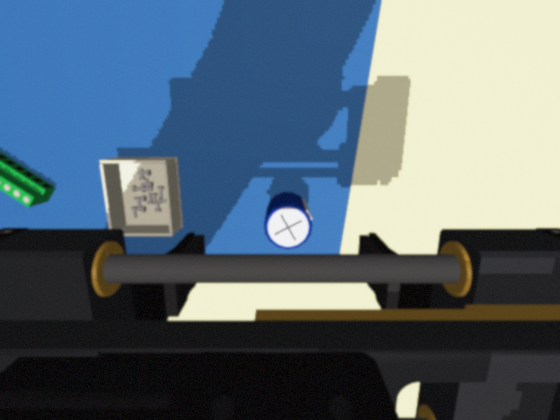

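The capacitor top is at (288,227), about 5 mm right of the jaw centre, as computed. The tub at (140,197) is clear of the fingers. Gripping.

```bash
python3 -m jog '{"translation":[[-0.012,0.023,0.1],[-0.012,0.023,0.3],[-0.012,0.023,0.4],[-0.012,0.023,0.4],[-0.012,0.023,0.4],[-0.012,0.023,0.4],[-0.012,0.023,0.4],[-0.012,0.023,0.4]],"yaw":[0,0,0,0,0,0,0,0],"jaw":[0,0,0,0,0.8,0.8,0.8,0.8]}' 20
python3 -m jog '{"translation":[[0,0,0],[0,0,0],[0,0,0]],"yaw":[0,0,0],"jaw":[0.8,0.8,0.8]}'
python3 - <<'E'
from h import *
go((.5377,.2991,.31),0)
E
```

```text
time: 22.9
position: [0.4365, -0.3071, 0.1964]
tool_rot: [3.141, 0.011, 0.001]
ft_force: [-0.6, 0.6, 0.0]
grip_width: 0.631
grip_force: 0.0
time: 23.28
position: [0.4364, -0.3071, 0.1959]
tool_rot: [3.142, 0.011, -0.0]
ft_force: [0.3, -0.1, 0.1]
grip_width: 0.397
grip_force: 20.0
cur [ 0.4364 -0.3071  0.1959] h 0.41 tilt 0.01 q7 -1.08 -> trans [ 0.528  -3.0272 -0.5704] yaw 0.0023 t 23.275
```

```bash
python3 -m jog '{"translation":[[0,0,-0.25],[0,0,-0.5],[0.04,-0.2,-0.6],[0.08,-0.45,-0.6],[0.12,-0.7,-0.6],[0.16,-0.9,-0.6]],"yaw":[0,0,0,0,0,0],"jaw":[0.8,0.8,0.8,0.8,0.8,0.8]}' 25
python3 -m jog '{"translation":[[0.04,-0.25,0],[0.09,-0.5,0],[0.14,-0.75,0],[0.18,-1,0]],"yaw":[0,0,0,0],"jaw":[0.8,0.8,0.8,0.8]}'
python3 -m jog '{"translation":[[0.04,-0.25,0],[0.09,-0.5,0],[0.14,-0.75,0],[0.18,-1,0],[0.18,-1,0]],"yaw":[0,0,0,0,0],"jaw":[0.8,0.8,0.8,0.8,0.8]}'
python3 - <<'E'
from h import *
go((.5377,.2991,.265),0)
E
```

```text
time: 24.02
position: [0.4671, -0.1246, 0.316]
tool_rot: [3.141, 0.013, 0.0]
ft_force: [0.6, -0.2, -0.5]
grip_width: 0.395
grip_force: 25.0
time: 24.52
position: [0.5017, 0.075, 0.316]
tool_rot: [3.141, 0.011, 0.001]
ft_force: [-0.2, -0.7, -0.4]
grip_width: 0.395
grip_force: 25.0
time: 25.15
position: [0.5348, 0.2787, 0.3157]
tool_rot: [-3.138, -0.023, 0.002]
ft_force: [-0.3, 0.2, -0.5]
grip_width: 0.392
grip_force: 25.0
cur [0.5348 0.2787 0.3157] h 0.84 tilt 0.23 q7 -2.27 -> trans [ 0.0162 -0.1009  0.254 ] yaw 0.0046 t 25.15
```

```bash
python3 -m jog '{"translation":[[0.016,-0.09,0.1],[0.016,-0.09,0.25],[0.016,-0.09,0.25],[0.016,-0.09,0.25]],"yaw":[0,0,0,0],"jaw":[0.8,0.8,0.8,0.8]}'
python3 - <<'E'
from h import *
s=ctrl.get_state(); im=ctrl.get_image('wrist'); cv2.imwrite('pics/w9.png',im['pixels'])
s=ctrl.get_state();go((.5377,.2991,.2132),0)
E
```

```text
time: 25.65
position: [0.5398, 0.291, 0.2667]
tool_rot: [3.141, 0.009, 0.001]
ft_force: [0.5, -0.5, -0.9]
grip_width: 0.395
grip_force: 25.0
cur [0.54   0.2913 0.2673] h 0.35 tilt 0.11 q7 -2.33 -> trans [-0.0116 -0.0391  0.2703] yaw 0.0019 t 25.7
```

View pics/w9.png

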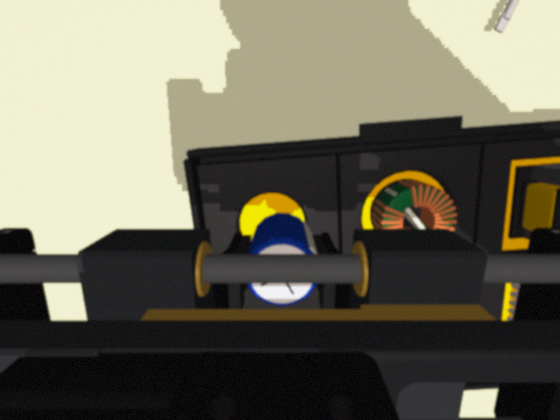

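The cut-out is centred at about column 272 with the capacitor at 281, matching the 8 mm correction, and the choke sits in its cut-out at (410,215). Setting the capacitor down.

```bash
python3 -m jog '{"translation":[[-0.011,-0.039,0],[-0.011,-0.039,0.15],[-0.011,-0.039,0.23],[-0.011,-0.039,0.26],[-0.011,-0.039,0.268],[-0.011,-0.039,0.268]],"yaw":[0,0,0,0,0,0],"jaw":[0.8,0.8,0.8,0.8,0.8,0.8]}'
python3 - <<'E'
from h import *
go((.5377,.2991,.2129))
E
```

```text
time: 26.45
position: [0.5374, 0.2998, 0.213]
tool_rot: [-3.141, -0.011, -0.002]
ft_force: [0.3, -0.1, 0.7]
grip_width: 0.396
grip_force: 25.0
cur [0.5374 0.2998 0.213 ] h 0.41 tilt 0.08 q7 -2.38 -> trans [0.0015 0.0034 0.0006] yaw 0 t 26.45
```

```bash
python3 -m jog '{"translation":[[0,0,0.001],[0,0,0.001],[0,0,0.001],[0,0,0.001],[0,0,-0.1],[0,0,-0.3],[0,0,-0.55],[0,0,-0.8]],"yaw":[0,0,0,0,0,0,0,0],"jaw":[0.8,0.45,0.45,0.45,0.45,0.45,0.45,0.45]}'
python3 -m jog '{"translation":[[0,0.25,0],[0,0.5,0],[0,0.75,0],[0,0.95,0],[0,0.95,0],[0,0.95,0]],"yaw":[0,0,0,0,0,0],"jaw":[0,0,0,0,0,0]}'
python3 - <<'E'
from h import *
s=ctrl.get_state(); im=ctrl.get_image('wrist'); t=ctrl.get_image('top')
v=cv2.resize(t['pixels'][175:305,120:290],(560,428),interpolation=cv2.INTER_CUBIC)
cv2.imwrite('pics/end.png',np.vstack([cv2.resize(im['pixels'][:280],(400,200)),cv2.resize(v,(400,306))]))
for n,z in dict(relay=.04,terminal_block=.02).items():
    for r in ctrl.silhouettes(n,t)[:1]: print(n,r['at'],np.round(at_z(t,r['at'],z),3))
print(s['time'],s['position'])
E
```

```text
time: 27.45
position: [0.5368, 0.2996, 0.3754]
tool_rot: [-3.141, -0.012, -0.002]
ft_force: [0.3, 0.4, 0.5]
grip_width: 0.555
grip_force: 0.0
time: 28.2
position: [0.5383, 0.1105, 0.3735]
tool_rot: [-3.141, -0.012, -0.002]
ft_force: [-0.2, -0.2, -0.6]
grip_width: 0.993
grip_force: 0.0
terminal_block [317.2, 252.6] [ 0.472 -0.076  0.02 ]
28.2 [0.53830988 0.11045237 0.37348913]
```

View pics/end.png

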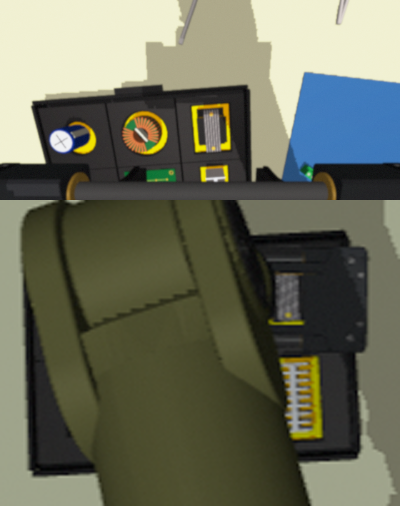

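The final picture shows all four parts upright in their cut-outs: capacitor (70,140), choke (140,133), transformer (212,128), with the heat sink below it. The gripper is clear. Handing in.

```bash
python3 -c "
from bench import ctrl
print(ctrl.close_job())"
```

```text
the job is handed in; nothing more can be done
None
```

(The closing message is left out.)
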